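Seat the port disc and swing its keeper over it

ROBOT

A 7-joint arm with a two-finger parallel gripper is mounted at the origin on the work surface. World frame = base frame: x ahead of the robot, y to its left, z up, the work surface at z = 0. Lengths are in mm, angles in rad, forces in N, time in s.
With the tool pointing down it reaches from about 425 to 875 mm from the base axis. Payload 4.7 kg.
Tool frame: the origin (TCP) lies at the very end of the fingers, on their centre line; the grasp point (between the pads) lies ctrl.tcp_to_grasp behind it (ctrl.tcp_to_grasp is the distance from the TCP to the grasp point, in mm); y points along the fingers, x is the direction in which the jaws open and shut, and the axes are right-handed (so a half turn about y gives the same grasp; the last joint's range is limited). The gripper opens to 85 mm and grips with 20 to 120 N. Pads are 22 mm wide; open, the fingers measure 114 mm over their backs; the gripper's body (76 mm by 85 mm) begins 54 mm behind the grasp point. The pads swing forward as they close: fully open they stand 13 mm farther back than shut.
Start: joints at [1.209, 0.321, -0.07, 1.45, 0.023, 1.371, -0.057], TCP at [238.543, -604.667, 231.349] pointing down, gripper open.
Joint ranges: [-2.86, 2.86], [-0.3, 2.09], [-1.38, 1.24], [0.06, 2.45], [-1.56, 4.7], [0.09, 2.05], [-2.69, 2.69]. Speed limits (rad/s): [2.57, 2.57, 3.14, 3.14, 3.14, 3.14, 3.14].

INTERFACE

Orientations are given as a unit quaternion [x, y, z, w].
In Python, from station import ctrl gives the robot as it stands. The module is installed in compiled form; this text tells all that it offers.
- The arm moves only by the shell command python3 -m inch 'ROWS' [FORCE]. ROWS is JSON, a list of rows, each a list of 7 numbers: the shift along the tool's x, y, z as a fraction of full scale, then the turn, a rotation vector about the tool's x, y, z as a fraction of full scale, then the closure, from -1 (fully open) to 1 (shut), so that 0 is half open. A call has exactly 5 rows; each row is the pose to reach, as a shift and turn from the pose commanded when the call began, along the tool's axes at that moment; what a row does not reach only later rows make up. Full scale, the value 1, is 0.1 m for a shift and 0.5 rad for a turn. A row lasts 1/12 s, in which the tool goes at most 41.7 mm and 7.16 degrees, less where a joint would pass 70% of its speed; a pose out of reach is approached as far as the arm can. A call with a number of a shift or a turn outside -1 to 1 is refused whole. A call with a gripper value outside its range is refused whole. The fingers move at their own pace and stop on an object; FORCE is the grip in N (left out, the last holds). Time passes only in rows, so rows that repeat a pose let the fingers close, or fill a call up. It gives the time, the measured TCP pose, the force and the opening at its end, in the units of the state.
- ctrl.read_state(): the state, without advancing time (a new reading comes with each control period).
- ctrl.capture(name): name is "scene" or "top"; returns the picture (420x560x3 uint8, blue, green, red); there is no depth.
- ctrl.camera_params(name): a dict with "K" (3x3 intrinsics, pixels), "cam_to_world" (4x4, takes a point from camera to world coordinates). Camera axes: x right, y up, looking along -z (the intrinsics and any distortion apply to the point x, -y, -z); pixel columns grow to the right and rows downward; lengths in mm; the calibration is good to about 2 mm. A picture is of the moment at which its call begins. camera_params takes no time and is no camera call.
- ctrl.job_done(): hands the job in, once; it reports no verdict.
The state is a dict: "t": time; "joint_pos": joint angles; "qd": joint speeds; "joint_efforts": joint torques, N m; "tcp_pos": TCP position; "tool_rot": TCP orientation; "wrist_force": force on the tool from outside, world axes, zero at the start; "moment": the same for the moment, N m; "opening": finger opening in mm.
Only numpy, scipy, OpenCV 4.12 (cv2) and the standard library are available. Lean on these libraries where they do the work, as an engineer would, in place of code of your own. Each camera call takes 0.05 s, during which the arm holds its last target.

TASK

On top of the low metal housing lies a loose steel blanking disc: push it with your fingertips along the housing's top until it drops flat into the round recess there, without ever picking it up. Then push the little swing keeper beside the recess round to its stop, so that it lies across the seated disc. Leave the other parts and tools where they are, and finish clear of everything.

Things in the scene. Friction and masses are not known exactly. Their poses are not given: they have to be found in the camera images.
- unit: Low bare-metal housing fixed to the bench, a block 220 (its x) by 300 (its y) by 70 mm high. Origin: centre of its underside; z up. Its flat top, the deck, is 70 mm above the bench and carries the recess, the keeper, the loose disc, a black cap and a brass spacer.
- disc: Loose round steel blanking disc, 60 mm diameter, 8 mm thick, about 0.12 to 0.24 kg, lying flat on the deck in the half away from the recess (unit -y), 13 to 20 cm from it. Origin: centre of its underside; its axis is z. It slides on the deck when pushed at its rim. It drops only when its centre is within about 3.5 mm of the recess centre; just short of that it can hang tilted with one edge on the rim until it is nudged on.
- recess (a point): Centre of the mouth of the round recess in the deck, at deck height (70 mm above the bench). The recess is 67 mm in diameter and 8.5 mm deep, with a 1.5 mm chamfer and a black floor. The seated disc's top is 0.5 mm below the deck and its origin 8.5 mm below this point. Axes as the unit's.
- keeper (a joint): Swing angle of the keeper about its upright pivot, rad. 0: fully open, pointing about 70 degrees from the unit's +x towards its +y. It grows anticlockwise seen from above up to a fixed stop at 1.92: shut, pointing along the unit's -x across the recess. Starts between 0 and 0.5. It moves stiffly (about 1 N at the tab), has no spring, and stays where it is left.
- keeper_pivot (a point): The keeper's pivot axis at deck height, 60 mm from the recess centre along the unit's +x. A boss of 18 mm diameter stands 17 mm above the deck there.
- keeper_tab (a point): The upturned end of the keeper, 59 mm from the pivot axis and 12 mm above the deck. The keeper is a dark steel arm 62 mm long and 14 mm wide, its underside 3 mm and its top 9 mm above the deck; the tab at its end is 6 mm thick (along the arm), 14 mm wide and rises to 20 mm above the deck. The point's x axis runs along the arm away from the pivot.
- cap: Bystander: loose black plastic cap, 42 mm diameter, 24 mm high, on the deck beyond the recess. Origin: centre of its underside.
- spacer: Bystander: loose upright hexagonal brass spacer, 16 mm across, 26 mm high, near the deck's +x edge. Origin: centre of its underside.
- can: Bystander: white and green spray can standing on the bench, 64 mm diameter, 190 mm high. Origin: centre of its underside.
- screwdriver: Bystander: screwdriver lying on the bench. Origin: under its middle.
- scraper: Bystander: flat scraper, 200 mm long, lying on the bench. Origin: under its middle.
- cover: Bystander: bent sheet-steel cover, an upside-down U 110 by 90 mm, 110 mm high, on the bench. Origin: centre of its underside.
- collar: Bystander: dark steel collar, 56 mm outside, 36 mm inside, 12 mm high, lying on the bench. Origin: centre of its underside.
Not all that is in view belongs to the job. What is meant by the disc is not green or turquoise, and is the smaller of those in its own colour.

How it is judged:
By the outcome, as a careful person would: the job done as asked, in the order asked, and still so for the second after the job is handed in, with the robot touching nothing.
It also fails if it takes over 51 s, if anything falls off the work surface, if the arm or the gripper's body presses on something with over 40 N, if the wrist force passes 120 N, or if a joint passes its speed limit or range.

## Working session

There is one attempt and no reset: what is moved stays moved. The work goes in short steps, Python scripts to look and compute and a shell command to move; the robot and the scene stay as the last step left them, time stands still between calls to the robot, and variables do not carry over. Pictures are saved under pics/ and viewed, and the job is handed in when it is done.

```bash
mkdir -p pics; python3 - <<'E'
from station import ctrl
import cv2
s=ctrl.read_state()
for k,v in s.items(): print(k,v)
print(ctrl.tcp_to_grasp)
for n in("scene","top"):
    p=ctrl.camera_params(n); print(n,p)
    cv2.imwrite(f"pics/{n}0.png",ctrl.capture(n))
E
```

```text
t 0.0
joint_pos [ 1.20908779  0.32180048 -0.07005962  1.45169127  0.02262843  1.37076896
 -0.05688175]
qd [-2.78533496e-05 -1.24367410e-03 -3.02118738e-03 -5.25994062e-04
 -2.76421603e-04  3.66738601e-04  1.51591652e-03]
joint_efforts [-6.87269403e-05 -4.93580997e+01 -3.82563779e-01 -3.14338052e+01
  1.27395464e-02  1.12795332e-02 -1.00335296e-05]
tcp_pos [ 238.30066777 -604.1677333   230.22975149]
tool_rot [-0.58427085  0.39836474 -0.39721418  0.58493931]
wrist_force [-0.53493741 -0.38940714  0.32796414]
moment [-0.023646    0.00385794  0.00788276]
opening 85.27468232959305
18.700000000000003
scene {'K': array([[517.36946305,   0.        , 286.56938087],
       [  0.        , 517.36946305, 214.05173562],
       [  0.        ,   0.        ,   1.        ]]), 'cam_to_world': array([[-3.98526036e-01, -6.55416767e-01,  6.41565165e-01,
         1.28707907e+03],
       [ 9.17010800e-01, -2.72258038e-01,  2.91490571e-01,
         4.10838061e+02],
       [-1.63765341e-02,  7.04488767e-01,  7.09526171e-01,
         9.90134927e+02],
       [ 0.00000000e+00,  0.00000000e+00,  0.00000000e+00,
         1.00000000e+00]])}
top {'K': array([[522.26495464,   0.        , 282.75416407],
       [  0.        , 522.26495464, 214.43659813],
       [  0.        ,   0.        ,   1.        ]]), 'cam_to_world': array([[-1.71571337e-02,  9.97176251e-01, -7.31105840e-02,
         3.48879333e+02],
       [-9.99852329e-01, -1.71825990e-02,  2.80676697e-04,
         1.01387724e+01],
       [-9.76345708e-04,  7.31046033e-02,  9.97323801e-01,
         1.53939462e+03],
       [ 0.00000000e+00,  0.00000000e+00,  0.00000000e+00,
         1.00000000e+00]])}
```

View pics/scene0.png

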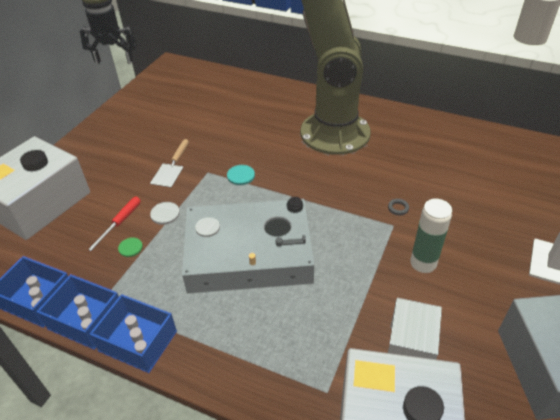

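View pics/top0.png

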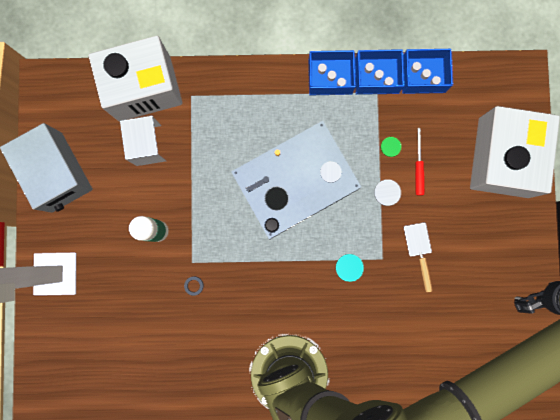

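The top view shows the housing around (297,180), the loose disc on the deck at (331,172), the recess at (276,198), and the keeper from (250,188) to (268,180). The cap is at (271,225), the spacer at (278,153) and a larger white disc lies on the bench at (388,192). I'll enlarge this and measure.

```bash
cat > h.py <<'E'
import numpy as np,cv2
from station import ctrl
from scipy.spatial.transform import Rotation as R
def cast(n,uv,z):
    p=ctrl.camera_params(n);K=p["K"];T=p["cam_to_world"]
    uv=np.atleast_2d(uv).astype(float)
    d=np.c_[(uv[:,0]-K[0,2])/K[0,0],-(uv[:,1]-K[1,2])/K[1,1],-np.ones(len(uv))]@T[:3,:3].T
    o=T[:3,3]; return o+d*((z-o[2])/d[:,2])[:,None]
def proj(n,P):
    p=ctrl.camera_params(n);K=p["K"];T=p["cam_to_world"]
    c=(np.atleast_2d(P)-T[:3,3])@T[:3,:3]
    return np.c_[K[0,0]*c[:,0]/-c[:,2]+K[0,2],K[1,1]*-c[:,1]/-c[:,2]+K[1,2]]
E
python3 - <<'E'
import cv2
a=cv2.imread("pics/top0.png")[110:250,220:370]; cv2.imwrite("pics/tc.png",cv2.resize(a,None,fx=5,fy=5,interpolation=cv2.INTER_CUBIC)[:600*1+100])
a=cv2.imread("pics/scene0.png")[170:295,170:330]; cv2.imwrite("pics/sc.png",cv2.resize(a,None,fx=4.8,fy=4.8,interpolation=cv2.INTER_CUBIC))
a=cv2.imread("pics/top0.png")[110:250,220:370]; cv2.imwrite("pics/tc.png",cv2.resize(a,None,fx=4.2,fy=4.2,interpolation=cv2.INTER_CUBIC))
E
```

```text
(no output)
```

View pics/tc.png

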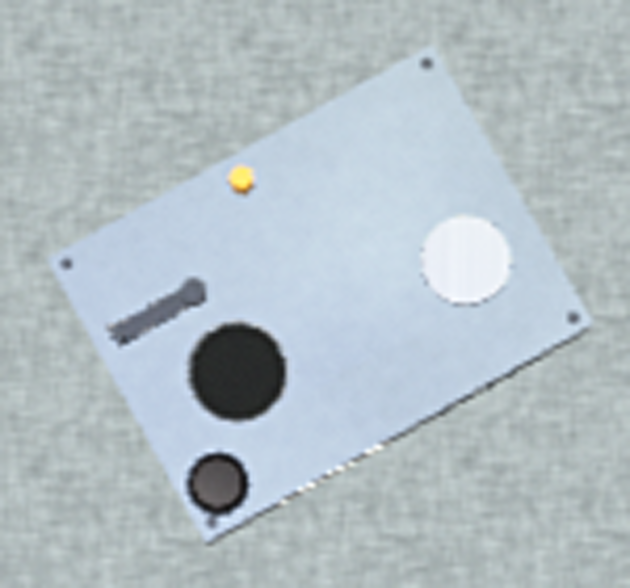

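View pics/sc.png

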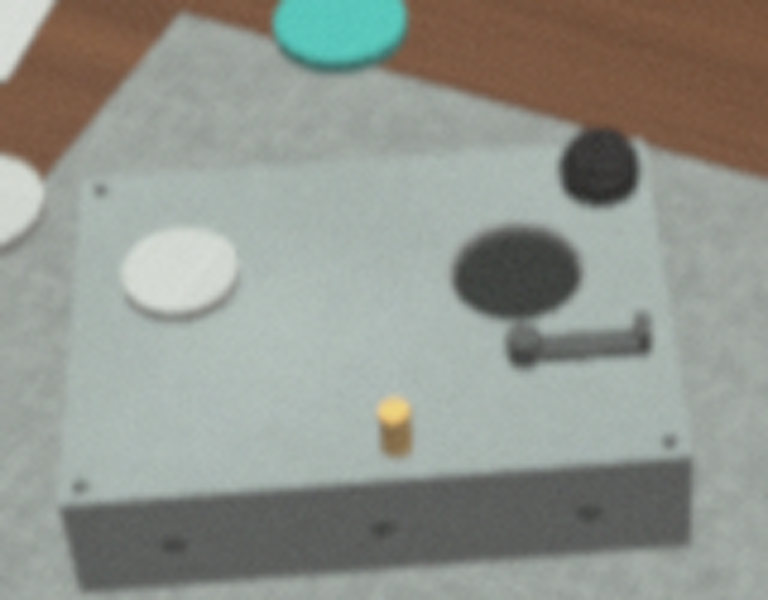

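In the crops, the disc is at (466,259), the recess at (237,371), the keeper pivot at (195,291), the tab at (118,333), the cap at (218,484) and the spacer at (241,179). Next I'll get contours and positions.

```bash
cat >> h.py <<'E'
def ell(m,c0,r=14):
    cs,_=cv2.findContours(m.astype(np.uint8),cv2.RETR_EXTERNAL,cv2.CHAIN_APPROX_NONE)
    best=[c for c in cs if len(c)>5]
    best=min(best,key=lambda c:np.hypot(*(c[:,0].mean(0)-c0)))
    M=cv2.moments((cv2.drawContours(np.zeros(m.shape,np.uint8),[best],-1,1,-1)),True)
    return np.array([M['m10']/M['m00'],M['m01']/M['m00']]),cv2.fitEllipse(best)[1],best
E
python3 - <<'E'
from h import *
a={n:cv2.imread(f"pics/{n}0.png") for n in("scene","top")}
t=a["top"];g=cv2.cvtColor(t,6);hsv=cv2.cvtColor(t,40)
print("px disc",t[172,331],"deck",t[180,310],"rec",t[198,276],"kp",t[185,259],"cap",t[225,271])
c,ax,_=ell(g<90,(276,198));print("rec",c,ax,cast("top",c,70))
rec=cast("top",c,70)[0]
c,ax,_=ell(g>224,(331,172));print("disc",c,ax,cast("top",c,78));disc=cast("top",c,78)[0]
s=a["scene"];gs=cv2.cvtColor(s,6)
print("scene px",s[227,207],s[227,230],s[227,278])
c,ax,_=ell(gs<95,(278,227));print("recS",c,ax,cast("scene",c,70))
c,ax,_=ell(gs>205,(207,227));print("discS",c,ax,cast("scene",c,78))
f=lambda p,z:cast("top",(np.array(p)+.5)/4.2-.5+[220,110],z)[0]
h=[f(p,70) for p in[(67,264),(427,63),(573,318),(211,521)]];print("holes",np.round(h,1))
ux=(h[0]-h[3]+h[1]-h[2]);uy=(h[0]-h[1]+h[3]-h[2])
print("yaw",np.arctan2(ux[1],ux[0]),np.arctan2(-uy[0],uy[1]),np.linalg.norm(ux)/2,np.linalg.norm(uy)/2,"ctr",np.mean(h,0))
pv=f((195,291),87);tab=f((118,333),90);sp=f((241,179),96);cap=f((218,484),94);
print("pivot",pv,"tab",tab,"spacer",sp,"cap",cap,"rec-pv",pv-rec,"disc-rec",disc-rec,np.linalg.norm((disc-rec)[:2]))
fs=lambda p,z:cast("scene",(np.array(p)+.5)/4.8-.5+[170,170],z)[0]
hs=[fs(p,70) for p in[(669,441),(80,487),(100,190)]];print(np.round(hs,1))
print("pvS",fs((522,338),87),"tabS",fs((642,320),90),"spS",fs((394,410),96))
E
```

```text
px disc [246 239 233] deck [230 215 198] rec [41 43 40] kp [123 107 100] cap [91 89 93]
rec [276.19395466 198.17632242] (21.528175354003906, 21.770254135131836) [[503.00865238  27.48081766  70.        ]]
disc [330.40175953 171.25806452] (19.75351333618164, 20.191347122192383) [[ 575.87486848 -126.83684284   78.        ]]
scene px [210 216 211] [182 188 177] [64 68 64]
recS [277.12571429 226.64857143] (16.804323196411133, 24.321990966796875) [[503.81196076  28.78905132  70.        ]]
discS [206.86476868 225.40213523] (14.718427658081055, 22.107023239135742) [[ 572.7447841  -128.00235208   78.        ]]
holes [[ 578.3  141.6   70. ]
 [ 711.9 -104.8   70. ]
 [ 535.7 -199.2   70. ]
 [ 403.    46.9   70. ]]
yaw 0.4934926415609142 0.49573762233678187 199.61773489424772 279.9495268092693 ctr [557.21768352 -28.87480623  70.        ]
pivot [555.98603653  54.82980524  87.        ] tab [528.30310341 106.35073973  90.        ] spacer [629.28828471  22.82506217  96.        ] cap [426.4243275   41.34325157  94.        ] rec-pv [52.97738415 27.34898757 17.        ] disc-rec [  72.8662161  -154.31766051    8.        ] 170.655869491973
[[ 576.   141.5   70. ]
 [ 709.5 -104.7   70. ]
 [ 532.8 -199.8   70. ]]
pvS [556.52173505  56.21274448  87.        ] tabS [525.51367017 106.80857406  90.        ] spS [628.60068798  22.67703928  96.        ]
```

```bash
cat >> h.py <<'E'
REC=np.array([503.4,28.1]);YAW=0.494
UX=np.array([np.cos(YAW),np.sin(YAW)]);UY=np.array([-UX[1],UX[0]])
def st():
    s=ctrl.read_state();M=R.from_quat(s["tool_rot"]).as_matrix()
    print("t",round(s["t"],2),"tcp",np.round(s["tcp_pos"],1),"F",np.round(s["wrist_force"],1),"open",round(s["opening"],1),"j",np.round(s["joint_pos"],2))
    print("axes x,y,z cols\n",np.round(M,3)); return s,M
def plan(goal,zdir=None):
    "goal world TCP; zdir world xy dir for tool z; tool down. prints shift/turn fractions totals"
    s=ctrl.read_state();M=R.from_quat(s["tool_rot"]).as_matrix()
    d=M.T@(np.array(goal)-s["tcp_pos"]); print("shift/0.1m",np.round(d/100,3))
    if zdir is not None:
        z=np.r_[zdir,0]/np.linalg.norm(zdir);y=np.array([0,0,-1.]);G=np.c_[np.cross(y,z),y,z]
        rv=R.from_matrix(M.T@G).as_rotvec();print("turn/0.5",np.round(rv/.5,3))
E
python3 - <<'E'
from h import *
st()
d=np.array([-.415,.910])
disc=np.array([574.3,-127.4])
plan(np.r_[disc-d*75,140],d);plan(np.r_[disc-d*75,140],-d)
E
```

```text
t 0.1 tcp [ 238.4 -604.2  230.3] F [-0.3 -0.3 -0.4] open 85.6 j [ 1.21  0.32 -0.07  1.45  0.02  1.37 -0.06]
axes x,y,z cols
 [[ 0.367 -0.001  0.93 ]
 [-0.93   0.002  0.367]
 [-0.002 -1.    -0.   ]]
shift/0.1m [-2.451  0.907  4.914]
turn/0.5 [-3.000e-03 -3.246e+00 -3.000e-03]
shift/0.1m [-2.451  0.907  4.914]
turn/0.5 [ 3.000e-03  3.038e+00 -3.000e-03]
```

```bash
python3 -m inch '[[-0.1,0,0.2,0,-0.2,0,-1],[-0.2,0,0.4,0,-0.4,0,-1],[-0.3,0,0.6,0,-0.6,0,-1],[-0.4,0,0.8,0,-0.8,0,-1],[-0.5,0,1,0,-1,0,-1]]' 30
python3 - <<'E'
from h import *
st()
d=np.array([-.415,.910])
plan(np.r_[np.array([574.3,-127.4])-d*75,140],d)
E
```

```text
t: 0.52
tcp_pos: [313.6, -520.4, 230.8]
tool_rot: [-0.665, 0.239, -0.239, 0.666]
wrist_force: [0.2, 0.2, 0.2]
opening: 85.4
t 0.52 tcp [ 313.6 -520.4  230.8] F [0.2 0.2 0.2] open 85.4 j [ 1.14  0.24 -0.19  1.56  0.05  1.35  0.26]
axes x,y,z cols
 [[ 0.771 -0.001  0.637]
 [-0.637  0.001  0.771]
 [-0.001 -1.     0.   ]]
shift/0.1m [0.184 0.908 4.361]
turn/0.5 [-1.000e-03 -2.236e+00 -1.000e-03]
```

```bash
python3 -m inch '[[0,0,0.2,0,-0.2,0,-0.5],[0,0,0.4,0,-0.4,0,-0.5],[0,0,0.6,0,-0.6,0,-0.5],[0,0,0.8,0,-0.8,0,-0.5],[0.05,0,1,0,-1,0,-0.5]]'
python3 - <<'E'
from h import *
st()
d=np.array([-.415,.910])
plan(np.r_[np.array([574.3,-127.4])-d*75,140],d)
E
```

```text
t: 0.93
tcp_pos: [380.9, -446.6, 230.9]
tool_rot: [-0.704, 0.068, -0.067, 0.704]
wrist_force: [0.5, -0.5, 0.4]
opening: 64.2
t 0.93 tcp [ 380.9 -446.6  230.9] F [ 0.5 -0.5  0.4] open 64.2 j [ 1.08  0.2  -0.3   1.61  0.06  1.34  0.58]
axes x,y,z cols
 [[ 0.982 -0.001  0.189]
 [-0.189  0.001  0.982]
 [-0.001 -1.     0.   ]]
shift/0.1m [1.731 0.908 2.889]
turn/0.5 [-0.002 -1.236 -0.002]
```

```bash
python3 -m inch '[[0.2,0,0.15,0,-0.2,0,0.1],[0.4,0,0.3,0,-0.4,0,0.1],[0.6,0,0.45,0,-0.6,0,0.1],[0.8,0,0.6,0,-0.8,0,0.1],[1,0,0.8,0,-1,0,0.1]]'
python3 - <<'E'
from h import *
st()
d=np.array([-.415,.910])
plan(np.r_[np.array([574.3,-127.4])-d*75,140],d)
E
```

```text
t: 1.35
tcp_pos: [494.8, -389.1, 230.7]
tool_rot: [0.699, 0.108, -0.109, -0.699]
wrist_force: [-1.1, -0.9, 0.2]
opening: 38.8
t 1.35 tcp [ 494.8 -389.1  230.7] F [-1.1 -0.9  0.2] open 38.8 j [ 0.96  0.31 -0.42  1.49  0.13  1.37  0.84]
axes x,y,z cols
 [[ 0.953 -0.001 -0.303]
 [ 0.303 -0.     0.953]
 [-0.001 -1.     0.   ]]
shift/0.1m [1.642 0.905 1.508]
turn/0.5 [-0.    -0.239 -0.002]
```

```bash
python3 -m inch '[[0.2,0,0.2,0,-0.1,0,0.2],[0.4,0,0.4,0,-0.2,0,0.2],[0.6,0,0.6,0,-0.24,0,0.2],[0.8,0,0.8,0,-0.24,0,0.2],[1,0,0.9,0,-0.24,0,0.2]]'
python3 - <<'E'
from h import *
st()
d=np.array([-.415,.910])
plan(np.r_[np.array([574.3,-127.4])-d*75,140],d)
E
```

```text
t: 1.77
tcp_pos: [563.5, -269.5, 231.1]
tool_rot: [-0.691, -0.15, 0.15, 0.691]
wrist_force: [1.0, 0.3, -0.4]
opening: 34.2
t 1.77 tcp [ 563.5 -269.5  231.1] F [ 1.   0.3 -0.4] open 34.2 j [ 0.81  0.31 -0.5   1.5   0.15  1.37  0.72]
axes x,y,z cols
 [[ 0.91  -0.001 -0.415]
 [ 0.415  0.001  0.91 ]
 [-0.    -1.     0.001]]
shift/0.1m [0.688 0.912 0.496]
turn/0.5 [-0.003 -0.001 -0.001]
```

```bash
python3 -m inch '[[0.15,0.1,0.15,0,0,0,0.2],[0.3,0.3,0.3,0,0,0,0.2],[0.5,0.6,0.5,0,0,0,0.2],[0.65,0.8,0.7,0,0,0,0.2],[0.69,0.95,0.75,0,0,0,0.2]]'
python3 -m inch '[[0,0,0,0,0,0,0.2],[0,0.05,0,0,0,0,0.2],[0,0.15,0,0,0,0,0.2],[0,0.25,0,0,0,0,0.2],[0,0.3,0,0,0,0,0.2]]'
python3 - <<'E'
from h import *
st()
d=np.array([-.415,.910])
plan(np.r_[np.array([574.3,-127.4])-d*46,85],d)
a=ctrl.capture("scene");cv2.imwrite("pics/s1.png",cv2.resize(a[130:300,120:340],None,fx=3.5,fy=3.5,interpolation=2))
E
```

```text
t: 2.18
tcp_pos: [594.8, -169.5, 133.7]
tool_rot: [-0.689, -0.151, 0.152, 0.692]
wrist_force: [-0.2, 0.7, 0.1]
opening: 34.2
t: 2.6
tcp_pos: [594.3, -177.8, 105.2]
tool_rot: [0.691, 0.148, -0.149, -0.691]
wrist_force: [1.2, 0.5, 0.3]
opening: 33.8
t 2.6 tcp [ 594.3 -177.8  105.2] F [1.2 0.5 0.3] open 33.8 j [ 0.67  0.4  -0.53  1.66  0.22  1.14  0.51]
axes x,y,z cols
 [[ 0.912 -0.001 -0.41 ]
 [ 0.41  -0.     0.912]
 [-0.001 -1.    -0.   ]]
shift/0.1m [0.027 0.202 0.081]
turn/0.5 [ 0.    -0.011 -0.002]
```

View pics/s1.png

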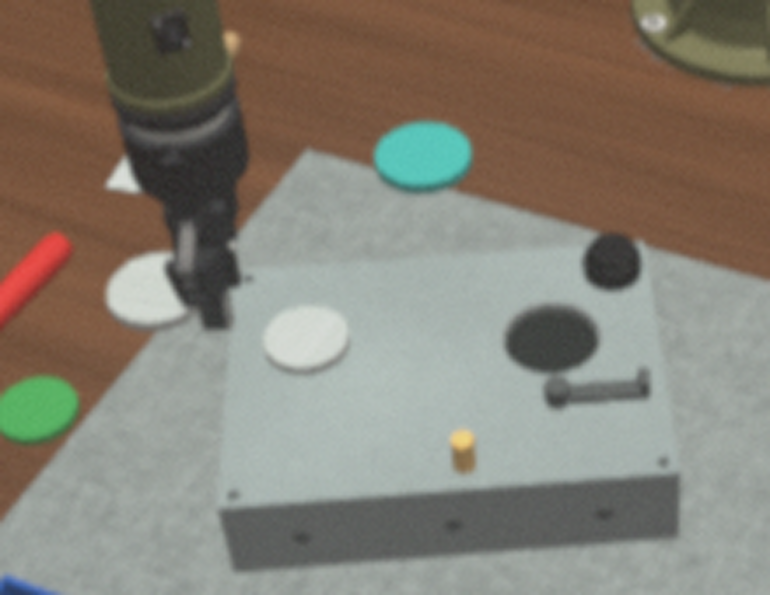

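The fingers, at crop pixel (215,310), are behind the disc at (306,338) and about 30 mm above the deck. I'll lower them and feel for the deck.

```bash
python3 -m inch '[[0.01,0.05,0.03,0,0,0,0.2],[0.02,0.1,0.07,0,0,0,0.2],[0.03,0.15,0.08,0,0,0,0.2],[0.03,0.2,0.08,0,0,0,0.2],[0.03,0.25,0.08,0,0,0,0.2]]'
python3 -m inch '[[0,0,0,0,0,0,0.2],[0,0.01,0,0,0,0,0.2],[0,0.02,0,0,0,0,0.2],[0,0.03,0,0,0,0,0.2],[0,0.04,0,0,0,0,0.2]]'
```

```text
t: 3.07
tcp_pos: [594.6, -167.3, 81.0]
tool_rot: [0.691, 0.149, -0.149, -0.691]
wrist_force: [-0.6, 0.2, 0.1]
opening: 33.9
t: 3.48
tcp_pos: [594.6, -167.7, 77.5]
tool_rot: [0.691, 0.149, -0.149, -0.691]
wrist_force: [-0.1, 0.5, -0.0]
opening: 34.3
```

```bash
python3 -m inch '[[0,0.01,0,0,0,0,0.2],[0,0.02,0,0,0,0,0.2],[0,0.03,0,0,0,0,0.2],[0,0.04,0,0,0,0,0.2],[0,0.04,0,0,0,0,0.2]]'
python3 -m inch '[[0,0.01,0,0,0,0,0.2],[0,0.01,0,0,0,0,0.2],[0,0.02,0,0,0,0,0.2],[0,0.02,0,0,0,0,0.2],[0,0.02,0,0,0,0,0.2]]'
python3 -m inch '[[0,0.01,0,0,0,0,0.2],[0,0.01,0,0,0,0,0.2],[0,0.01,0,0,0,0,0.2],[0,0.01,0,0,0,0,0.2],[0,0.01,0,0,0,0,0.2]]'
```

```text
t: 3.9
tcp_pos: [594.3, -167.5, 73.0]
tool_rot: [-0.691, -0.149, 0.149, 0.691]
wrist_force: [-1.2, -0.5, 0.1]
opening: 34.3
t: 4.32
tcp_pos: [594.4, -167.6, 71.2]
tool_rot: [-0.691, -0.149, 0.149, 0.691]
wrist_force: [0.5, 0.3, 0.1]
opening: 34.1
t: 4.73
tcp_pos: [594.4, -167.6, 70.3]
tool_rot: [0.691, 0.149, -0.149, -0.691]
wrist_force: [-0.4, 0.5, 0.5]
opening: 34.2
```

```bash
python3 -m inch '[[0,0.01,0,0,0,0,0.2],[0,0.01,0,0,0,0,0.2],[0,0.01,0,0,0,0,0.2],[0,0.01,0,0,0,0,0.2],[0,0.01,0,0,0,0,0.2]]'
python3 -m inch '[[0,0.01,0,0,0,0,0.2],[0,0.01,0,0,0,0,0.2],[0,0.01,0,0,0,0,0.2],[0,0.01,0,0,0,0,0.2],[0,0.01,0,0,0,0,0.2]]'
python3 - <<'E'
from h import *
a=ctrl.capture("scene");cv2.imwrite("pics/s2.png",cv2.resize(a[170:250,150:270],None,fx=6,fy=6,interpolation=2))
E
```

```text
t: 5.15
tcp_pos: [594.5, -167.6, 69.4]
tool_rot: [0.691, 0.149, -0.149, -0.691]
wrist_force: [0.2, 0.4, 0.1]
opening: 34.1
t: 5.57
tcp_pos: [594.6, -167.6, 69.3]
tool_rot: [0.691, 0.149, -0.149, -0.691]
wrist_force: [-1.6, -0.3, 5.9]
opening: 34.2
```

View pics/s2.png

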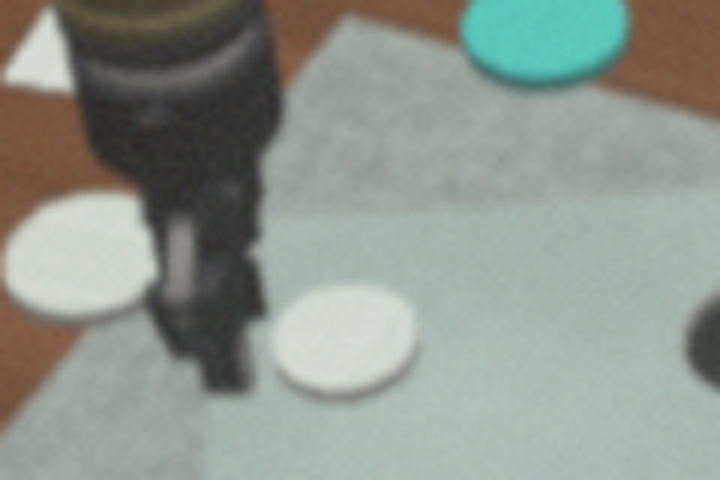

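```bash
python3 -m inch '[[0,-0.02,0,0,0,0,0.2],[0,-0.03,0.03,0,0,0,0.2],[0,-0.03,0.06,0,0,0,0.2],[0,-0.03,0.09,0,0,0,0.2],[0,-0.03,0.12,0,0,0,0.2]]'
python3 -m inch '[[0,0,0.04,0,0,0,0.2],[0,0,0.08,0,0,0,0.2],[0,0,0.12,0,0,0,0.2],[0,0,0.16,0,0,0,0.2],[0,0,0.2,0,0,0,0.2]]'
python3 - <<'E'
from h import *
st()
a=ctrl.capture("scene");cv2.imwrite("pics/s3.png",cv2.resize(a[170:250,150:270],None,fx=6,fy=6,interpolation=2))
E
```

```text
t: 6.03
tcp_pos: [589.3, -156.6, 71.2]
tool_rot: [0.691, 0.149, -0.149, -0.691]
wrist_force: [1.0, -0.8, 0.6]
opening: 34.3
t: 6.45
tcp_pos: [581.0, -137.9, 71.2]
tool_rot: [-0.691, -0.149, 0.149, 0.691]
wrist_force: [0.4, -0.6, 0.7]
opening: 33.8
t 6.45 tcp [ 581.  -137.9   71.2] F [ 0.4 -0.6  0.7] open 33.8 j [ 0.64  0.39 -0.54  1.75  0.23  1.06  0.44]
axes x,y,z cols
 [[ 0.911 -0.    -0.412]
 [ 0.412 -0.     0.911]
 [-0.    -1.     0.   ]]
```

View pics/s3.png

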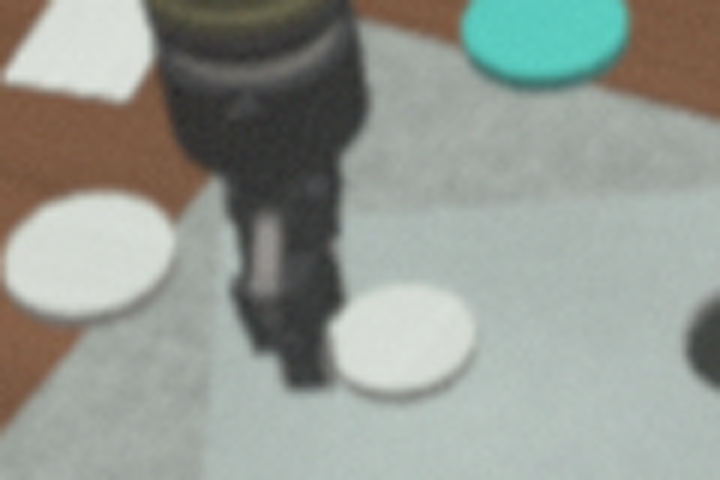

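The fingers touch the disc and it is sliding, with its crop centre now at (403,340). I'll measure how far it still has to go.

```bash
cat >> h.py <<'E'
RS=np.array([503.8,28.8])  # recess by scene cam
def discS(off=None):
    a=ctrl.capture("scene");g=cv2.cvtColor(a,6)
    s=ctrl.read_state();M=R.from_quat(s["tool_rot"]).as_matrix()
    gu=proj("scene",np.r_[s["tcp_pos"][:2]+M[:2,2]*36,78])[0]
    m=g>203
    m[:, :]&=np.hypot(*(np.indices(g.shape)[::-1]-gu[:,None,None]))<20
    c,ax,k=ell(m,gu); w=cast("scene",c,78)[0][:2]
    e=RS-w; z=M[:2,2];x=M[:2,0]
    print("t",round(s["t"],2),"disc",np.round(w,1),"ax",np.round(ax,1),"togo z,x",np.round([e@z,e@x],1),"disc in tool z,x",np.round([(w-s["tcp_pos"][:2])@z,(w-s["tcp_pos"][:2])@x],1))
    return a
E
python3 - <<'E'
from h import *
discS()
E
```

```text
t 6.55 disc [ 563.2 -105. ] ax [15.4 22.3] togo z,x [146.4   1.2] disc in tool z,x [36.7 -2.7]
```

```bash
python3 -m inch '[[0,0,0.05,0,0,0,0.2],[0,0,0.1,0,0,0,0.2],[0,0,0.15,0,0,0,0.2],[0,0,0.2,0,0,0,0.2],[0,0,0.25,0,0,0,0.2]]'
python3 -m inch '[[0,0,0.05,0,0,0,0.2],[0,0,0.1,0,0,0,0.2],[0,0,0.15,0,0,0,0.2],[0,0,0.2,0,0,0,0.2],[0,0,0.25,0,0,0,0.2]]'
python3 -m inch '[[0,0,0.05,0,0,0,0.2],[0,0,0.1,0,0,0,0.2],[0,0,0.15,0,0,0,0.2],[0,0,0.2,0,0,0,0.2],[0,0,0.25,0,0,0,0.2]]'
python3 - <<'E'
from h import *
st();a=discS()
cv2.imwrite("pics/s4.png",cv2.resize(a[140:280,170:320],None,fx=4.2,fy=4.2,interpolation=2))
a=ctrl.capture("top");cv2.imwrite("pics/t4.png",cv2.resize(a[110:250,220:370],None,fx=4.2,fy=4.2,interpolation=2))
E
```

```text
t: 6.97
tcp_pos: [570.7, -115.1, 71.3]
tool_rot: [0.691, 0.149, -0.149, -0.691]
wrist_force: [0.0, -0.7, 0.2]
opening: 34.2
t: 7.38
tcp_pos: [560.4, -92.4, 71.3]
tool_rot: [0.691, 0.149, -0.149, -0.691]
wrist_force: [0.8, -1.2, -0.3]
opening: 34.2
t: 7.8
tcp_pos: [550.1, -69.7, 71.3]
tool_rot: [0.691, 0.149, -0.149, -0.691]
wrist_force: [0.4, -0.4, -1.2]
opening: 34.5
t 7.8 tcp [550.1 -69.7  71.3] F [ 0.4 -0.4 -1.2] open 34.5 j [ 0.59  0.31 -0.58  1.85  0.2   1.04  0.35]
axes x,y,z cols
 [[ 0.911 -0.    -0.412]
 [ 0.412 -0.     0.911]
 [-0.    -1.    -0.   ]]
t 7.85 disc [532.7 -37.1] ax [16.  22.1] togo z,x [72.   0.9] disc in tool z,x [35.4 -2.5]
```

View pics/s4.png

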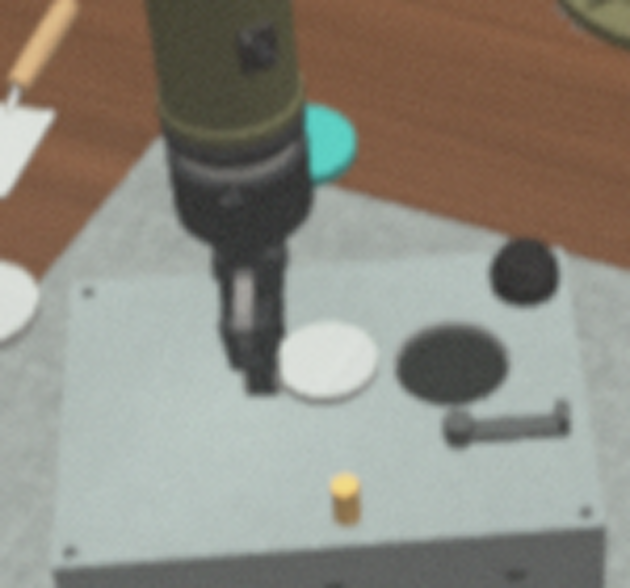

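View pics/t4.png

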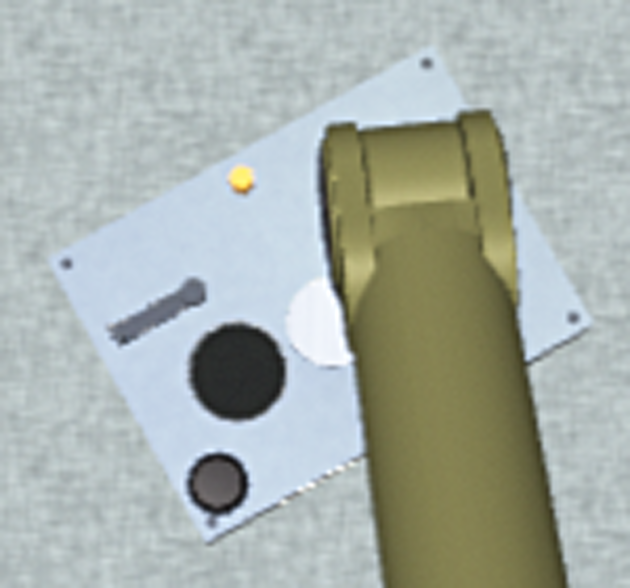

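Both views show the disc next to the recess: it is at scene crop (328,360), with the recess at (452,363). The two cameras disagree by about 4 mm sideways, so I'll fit circles to the visible arcs in the top view.

```bash
cat >> h.py <<'E'
from scipy.optimize import least_squares
def circ(P,r=None):
    f=lambda p:np.hypot(P[:,0]-p[0],P[:,1]-p[1])-(p[2] if r is None else r)
    q=least_squares(f,[*P.mean(0),30],loss="soft_l1",f_scale=.5); return q.x,np.sqrt(np.mean(q.fun**2))
def subedge(g,c,angs,r0,r1,lvl,rise):
    "radial edge crossing in image, from centre c"
    out=[]
    rr=np.arange(r0,r1,.1)
    for a in angs:
        xs=(c[0]+rr*np.cos(a)).astype(np.float32)[None];ys=(c[1]+rr*np.sin(a)).astype(np.float32)[None]
        v=cv2.remap(g.astype(np.float32),xs,ys,cv2.INTER_LINEAR)[0]
        k=np.where((v[1:]>lvl)&(v[:-1]<=lvl) if rise else (v[1:]<lvl)&(v[:-1]>=lvl))[0]
        if len(k): out.append((xs[0,k[0]],ys[0,k[0]]))
    return np.array(out)
E
python3 - <<'E'
from h import *
g0=cv2.cvtColor(cv2.imread("pics/top0.png"),6)
g=cv2.cvtColor(ctrl.capture("top"),6)
T=np.radians
def fit(g,c,a,lvl,rise,z):
    e=subedge(g,c,a,6,14,lvl,rise);return circ(cast("top",e,z)[:,:2])
all_=T(np.arange(0,360,5))
r=fit(g0,(276.2,198.2),all_,128,True,70);print("rec0",r)
rs=fit(g,(276.2,198.2),all_,128,True,70);print("rec",rs)
print("disc0",fit(g0,(330.4,171.3),all_,227,False,78))
d=fit(g,(298.3,186.3),T(np.arange(105,265,5)),227,False,78);print("disc",d)
s,M=st();e=rs[0][:2]-d[0][:2];w=d[0][:2]-s["tcp_pos"][:2]
print("togo z,x",e@M[:2,2],e@M[:2,0],"in tool",w@M[:2,2],w@M[:2,0])
# scene, with same approach
g=cv2.cvtColor(ctrl.capture("scene"),6)
c=proj("scene",np.r_[RS,70])[0];e_=subedge(g,c,all_,5,16,120,True);print("recS",circ(cast("scene",e_,70)[:,:2]))
E
```

```text
rec0 (array([503.22704501,  27.82016331,  32.70365688]), np.float64(0.3276654823236302))
rec (array([503.25511035,  27.79022747,  32.60484096]), np.float64(0.33250919439914417))
disc0 (array([ 576.07292876, -127.10068581,   28.88911367]), np.float64(0.5459697272698513))
disc (array([536.05609152, -36.55961048,  30.1852581 ]), np.float64(0.5693506820307708))
t 7.95 tcp [550.  -69.3  71.3] F [-0.4 -0.3  0. ] open 34.3 j [ 0.59  0.31 -0.58  1.85  0.2   1.04  0.35]
axes x,y,z cols
 [[ 0.911 -0.    -0.413]
 [ 0.413  0.     0.911]
 [-0.    -1.     0.   ]]
togo z,x 72.15302828294499 -3.278059916056617 in tool 35.5799940424576 0.7922726801024121
recS (array([502.91857588,  28.65454129,  31.77624156]), np.float64(0.34102977898935616))
```

```bash
python3 -m inch '[[-0.005,0,0.05,0,0,0,0.2],[-0.01,0,0.1,0,0,0,0.2],[-0.015,0,0.15,0,0,0,0.2],[-0.02,0,0.2,0,0,0,0.2],[-0.03,0,0.25,0,0,0,0.2]]'
python3 -m inch '[[0,0,0.05,0,0,0,0.2],[0,0,0.1,0,0,0,0.2],[0,0,0.15,0,0,0,0.2],[0,0,0.2,0,0,0,0.2],[0,0,0.25,0,0,0,0.2]]'
cat >> h.py <<'E'
def seeTop(name):
    a=ctrl.capture("top");g=cv2.cvtColor(a,6);s=ctrl.read_state();M=R.from_quat(s["tool_rot"]).as_matrix()
    gu=s["tcp_pos"][:2]+M[:2,2]*35.6
    c=proj("top",np.r_[gu,78])[0]
    e=subedge(g,c,np.radians(np.arange(105,265,5)),6,14,[227,150][0],False)
    d,q=circ(cast("top",e,78)[:,:2],30)
    v=np.array([503.25,27.8])-d[:2];w=d[:2]-s["tcp_pos"][:2]
    print("tcp",s["tcp_pos"].round(1),"F",s["wrist_force"].round(1),"disc",d[:2].round(1),q.round(2),"togo z,x",np.round([v@M[:2,2],v@M[:2,0]],1),"in tool",np.round([w@M[:2,2],w@M[:2,0]],1))
    cv2.imwrite(f"pics/{name}.png",cv2.resize(a[150:250,230:350],None,fx=5,fy=5,interpolation=2))
def seeScene(name):
    a=ctrl.capture("scene");cv2.imwrite(f"pics/{name}.png",cv2.resize(a[180:270,200:320],None,fx=6,fy=6,interpolation=2))
E
python3 - <<'E'
from h import *
seeTop("t5");seeScene("s5")
E
```

```text
t: 8.42
tcp_pos: [537.0, -48.0, 71.3]
tool_rot: [0.691, 0.149, -0.149, -0.691]
wrist_force: [0.3, -0.8, -1.3]
opening: 34.3
t: 8.83
tcp_pos: [526.8, -25.4, 71.3]
tool_rot: [0.691, 0.149, -0.149, -0.691]
wrist_force: [-0.2, -0.9, 0.4]
opening: 34.2
tcp [526.3 -24.1  71.3] F [-0.2  0.6 -0.1] disc [512.6   4.5] 1.96 togo z,x [25.1  1.1] in tool [31.7 -0.7]
```

View pics/t5.png

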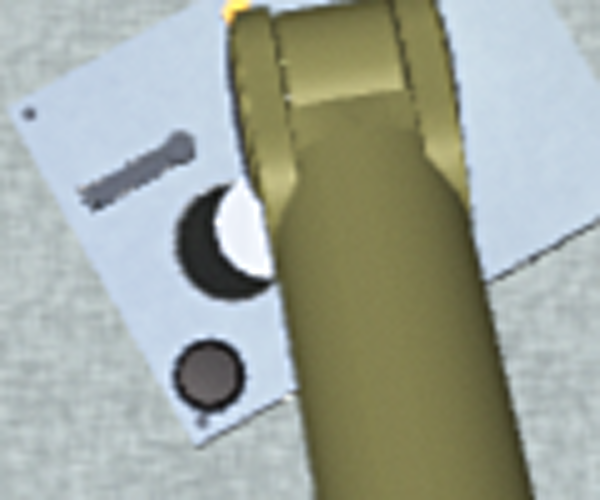

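View pics/s5.png

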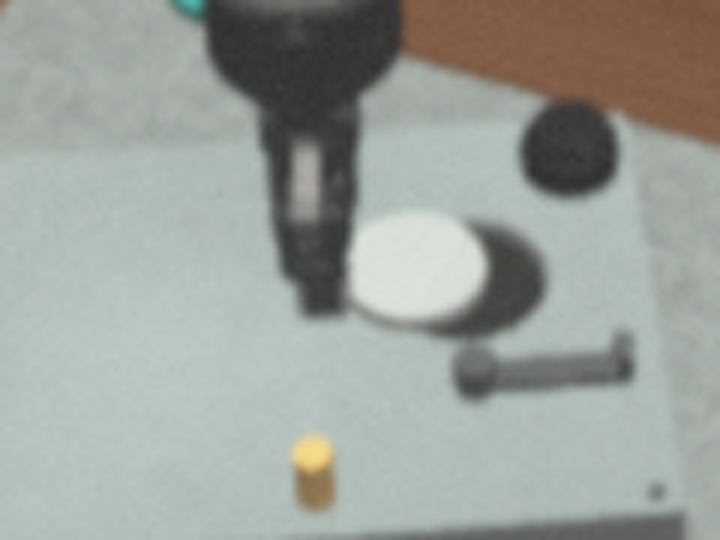

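```bash
python3 -m inch '[[0,0,0.03,0,0,0,0.2],[-0.003,0,0.06,0,0,0,0.2],[-0.005,0,0.09,0,0,0,0.2],[-0.005,0,0.12,0,0,0,0.2],[-0.005,0,0.15,0,0,0,0.2]]'
python3 -m inch '[[0,0,0.01,0,0,0,0.2],[0,0,0.02,0,0,0,0.2],[0,0,0.03,0,0,0,0.2],[0,0,0.04,0,0,0,0.2],[0,0,0.05,0,0,0,0.2]]'
python3 - <<'E'
from h import *
seeTop("t6");seeScene("s6")
E
```

```text
t: 9.35
tcp_pos: [520.2, -12.0, 71.3]
tool_rot: [-0.691, -0.149, 0.149, 0.691]
wrist_force: [0.5, -1.3, -0.1]
opening: 34.2
t: 9.77
tcp_pos: [518.2, -7.8, 71.2]
tool_rot: [0.691, 0.149, -0.149, -0.691]
wrist_force: [1.0, -0.2, -0.7]
opening: 34.5
tcp [518.1  -7.5  71.2] F [-0.3 -0.5  0.6] disc [504.2  21.6] 0.6 togo z,x [6.  1.7] in tool [32.3 -0.7]
```

View pics/t6.png

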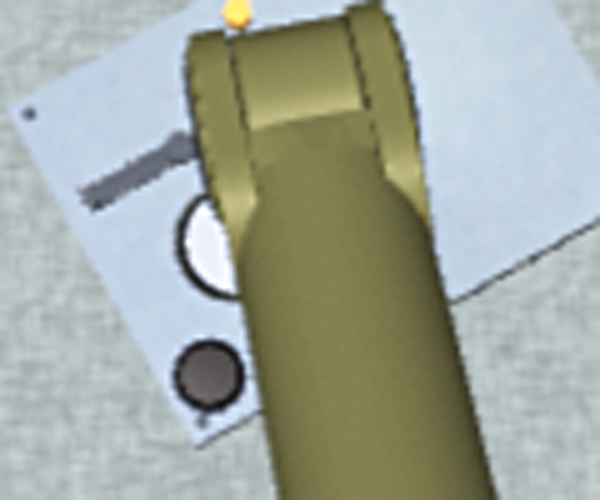

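View pics/s6.png

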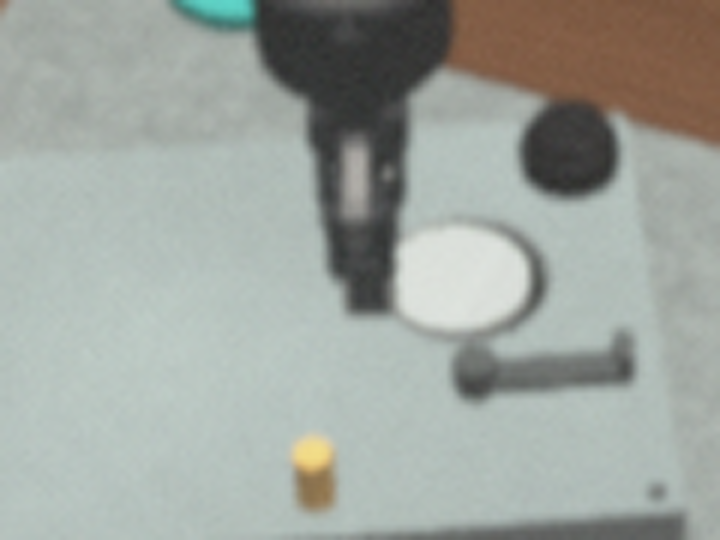

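The disc now covers the recess almost fully. In the top view the dark crescent on the left is still about 10 crop pixels wide. I'll nudge it on slowly.

```bash
python3 -m inch '[[0,0,0.005,0,0,0,0.2],[0,0,0.01,0,0,0,0.2],[0,0,0.015,0,0,0,0.2],[0,0,0.02,0,0,0,0.2],[0,0,0.025,0,0,0,0.2]]'
python3 - <<'E'
from h import *
seeTop("t7");seeScene("s7")
E
```

```text
t: 10.28
tcp_pos: [517.2, -5.4, 71.3]
tool_rot: [0.691, 0.149, -0.149, -0.691]
wrist_force: [-1.2, -0.5, -0.6]
opening: 34.6
tcp [517.1  -5.3  71.3] F [-0.6  0.3  0. ] disc [503.1  21.7] 0.6 togo z,x [5.5 2.6] in tool [30.4 -1.6]
```

View pics/t7.png

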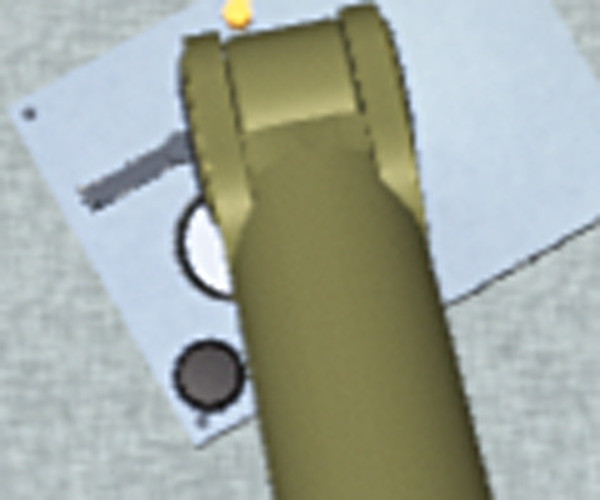

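View pics/s7.png

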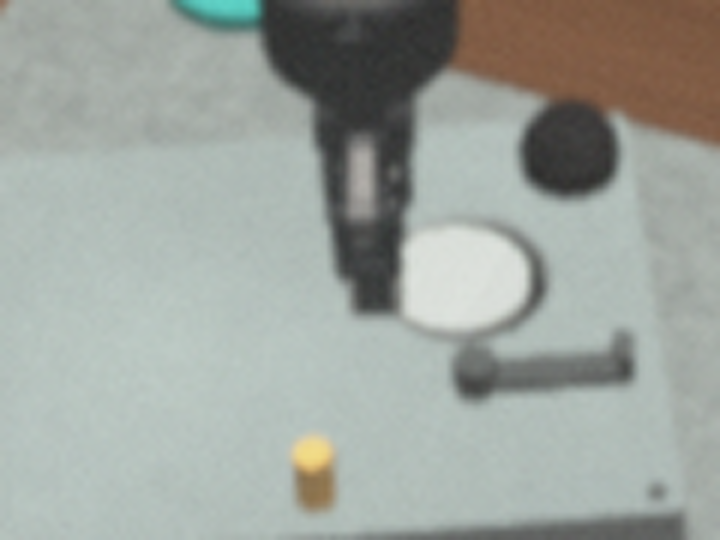

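The tool moved on 2.5 mm but the disc did not, so it has probably dropped. I'll back off and check.

```bash
python3 -m inch '[[0,-0.05,-0.1,0,0,0,0.2],[0,-0.15,-0.2,0,0,0,0.2],[0,-0.3,-0.3,0,0,0,0.4],[0,-0.5,-0.4,0,0,0,0.7],[0,-0.6,-0.5,0,0,0,1]]'
python3 - <<'E'
from h import *
seeScene("s8")
g=cv2.cvtColor(ctrl.capture("scene"),6)
c=(276.5,226)
e=subedge(g,c,np.radians(np.arange(0,360,5)),5,16,195,False)
for z in(69.5,70,78): print(z,circ(cast("scene",e,z)[:,:2]))
E
```

```text
t: 10.8
tcp_pos: [539.8, -52.9, 134.4]
tool_rot: [0.692, 0.15, -0.147, -0.691]
wrist_force: [0.7, -0.7, 0.6]
opening: 2.5
69.5 (array([501.85445157,  23.03513535,  28.93446099]), np.float64(0.6338216394497828))
70 (array([502.28092928,  23.24569434,  28.91878138]), np.float64(0.6334691307972969))
78 (array([509.10457127,  26.61464372,  28.66790424]), np.float64(0.6278303163236801))
```

View pics/s8.png

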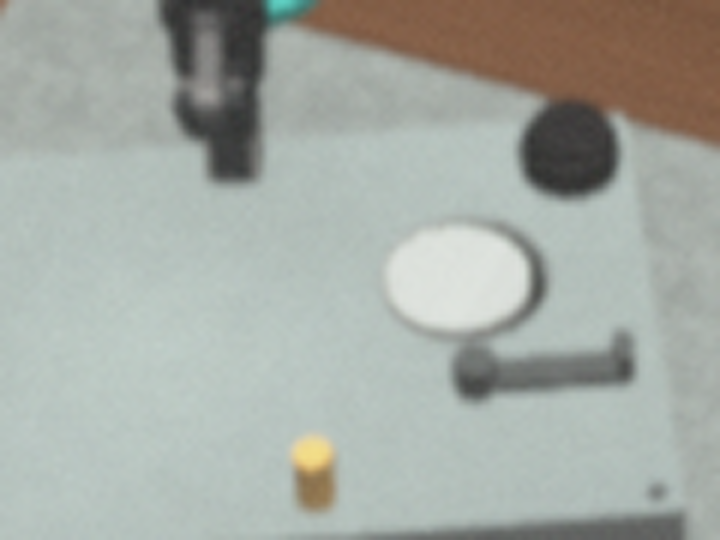

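```bash
python3 -m inch '[[0,0,-0.2,0,0,0,0.2],[0,0,-0.4,0,0,0,0.2],[0,0,-0.6,0,0,0,0.2],[0,0,-0.7,0,0,0,0.2],[0,0,-0.7,0,0,0,0.2]]'
python3 - <<'E'
from h import *
a=ctrl.capture("top");cv2.imwrite("pics/t9.png",cv2.resize(a[170:230,240:320],None,fx=8,fy=8,interpolation=2))
g=cv2.cvtColor(a,6)
A=np.radians(np.arange(0,360,5))
for lv in(128,150):
  e=subedge(g,(276,197),A,11,15,lv,True);print("mouth",circ(cast("top",e,70)[:,:2]))
e=subedge(g,(276,197),A,6,14,227,False);e=e
for z in(69.5,74,78):print(len(e),z,circ(cast("top",e,z)[:,:2]))
E
```

```text
t: 11.32
tcp_pos: [566.6, -117.4, 130.3]
tool_rot: [-0.691, -0.147, 0.148, 0.692]
wrist_force: [0.4, 0.1, 0.5]
opening: 34.4
mouth (array([503.259237  ,  27.693373  ,  32.77300237]), np.float64(0.3065960185893267))
mouth (array([503.50098319,  27.48252365,  33.65871257]), np.float64(0.3481747501313323))
72 69.5 (array([503.91831452,  23.81792718,  28.31165368]), np.float64(0.5854268981728435))
72 74 (array([503.44356443,  23.77602345,  28.22507934]), np.float64(0.5836261806426796))
72 78 (array([503.02156508,  23.73877598,  28.14812395]), np.float64(0.582025605007762))
```

View pics/t9.png

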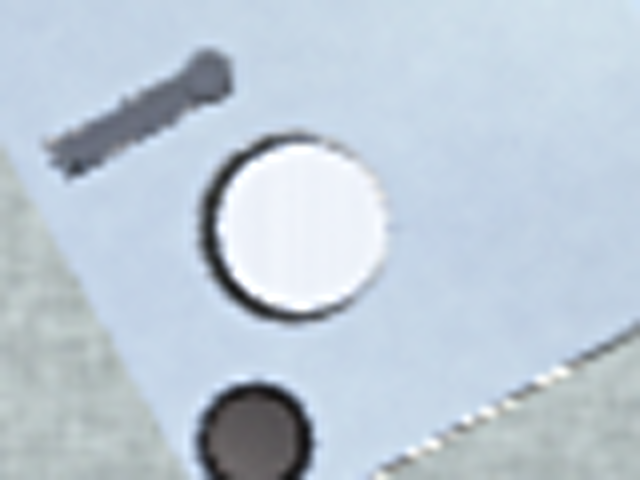

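The disc is seated. The two views agree only for a disc top at about 69 mm, the fingers passed over it without moving it, and it lies against the recess's -y wall. Next I'll close the fingers and go to the far side of the keeper.

```bash
cat >> h.py <<'E'
PIV=np.array([556.1,55.8])
def W(u): return PIV+UX*u[0]+UY*u[1]
def kp(phi,r=45,gap=0,z=75):
    p=np.radians(phi);c=r*np.array([np.cos(p),np.sin(p)])+(7+gap)*np.array([np.sin(p),-np.cos(p)])
    return np.r_[W(c+[14.5,11]),z]
def kfix(): 
    s=ctrl.read_state();v=s["tcp_pos"][:2]-PIV;print("tcp unit rel pivot",np.round([v@UX,v@UY],1),s["tcp_pos"].round(1),"F",s["wrist_force"].round(1))
E
python3 - <<'E'
from h import *
plan(kp(90.6,gap=15,z=120),UY)
E
python3 -m inch '[[0.05,0,0.2,0,-0.04,0,1],[0.1,0,0.4,0,-0.08,0,1],[0.15,0,0.6,0,-0.14,0,1],[0.2,0,0.8,0,-0.14,0,1],[0.3,0,1,0,-0.14,0,1]]'
python3 - <<'E'
from h import *
plan(kp(90.6,gap=15,z=120),UY)
E
```

```text
shift/0.1m [0.93  0.106 2.187]
turn/0.5 [-0.003 -0.142 -0.002]
t: 11.78
tcp_pos: [551.0, -7.4, 131.4]
tool_rot: [0.685, 0.175, -0.175, -0.685]
wrist_force: [0.3, 0.9, -0.4]
opening: 0.3
shift/0.1m [0.711 0.113 1.09 ]
turn/0.5 [-0.     0.012 -0.002]
```

```bash
python3 -m inch '[[0.15,0,0.2,0,0,0,1],[0.3,0,0.4,0,0,0,1],[0.5,0,0.65,0,0,0,1],[0.7,0,0.85,0,0,0,1],[0.7,0,1,0,0,0,1]]'
python3 -m inch '[[0,0,0,0,0,0,1],[0,0,0,0,0,0,1],[0,0.05,0,0,0,0,1],[0,0.1,0,0,0,0,1],[0,0.15,0,0,0,0,1]]'
python3 - <<'E'
from h import *
kfix()
plan(kp(90.6,gap=15,z=76),UY)
seeScene("s10")
a=ctrl.capture("top");cv2.imwrite("pics/t10.png",cv2.resize(a[130:240,220:340],None,fx=5,fy=5,interpolation=2))
E
```

```text
t: 12.2
tcp_pos: [566.6, 117.9, 132.0]
tool_rot: [-0.684, -0.177, 0.175, 0.686]
wrist_force: [-0.4, 0.4, 1.2]
opening: -0.0
t: 12.62
tcp_pos: [566.8, 108.2, 115.6]
tool_rot: [0.686, 0.172, -0.173, -0.685]
wrist_force: [0.6, -0.4, 0.9]
opening: 0.1
tcp unit rel pivot [34.3 41.1] [566.8 108.2 115.6] F [ 0.6 -0.4  0.9]
shift/0.1m [0.018 0.396 0.152]
turn/0.5 [ 0.002 -0.002 -0.001]
```

View pics/s10.png

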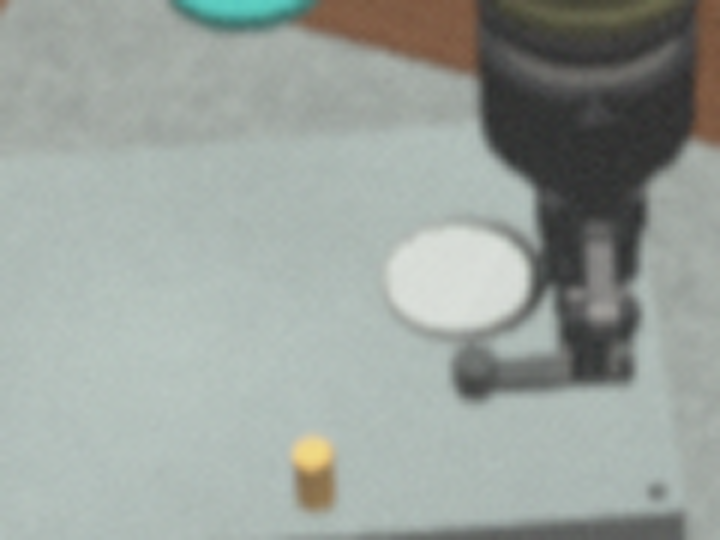

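View pics/t10.png

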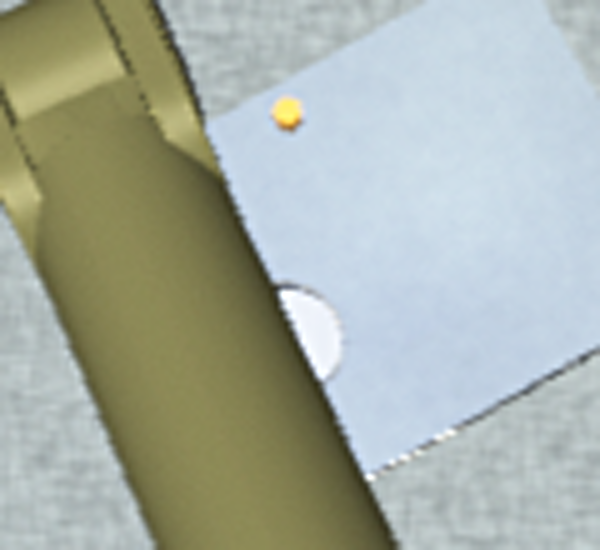

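The fingers are still at z 116, so the overlap with the keeper in the scene view is only perspective. I'll go down on its +x side with a bit of extra gap.

```bash
python3 -m inch '[[0.02,0,0.05,0,0,0,1],[0.04,0.05,0.1,0,0,0,1],[0.04,0.12,0.11,0,0,0,1],[0.04,0.2,0.11,0,0,0,1],[0.04,0.27,0.11,0,0,0,1]]'
python3 - <<'E'
from h import *
kfix()
plan(kp(90.6,gap=15,z=76),UY)
seeScene("s11")
E
```

```text
t: 13.13
tcp_pos: [564.8, 121.7, 88.2]
tool_rot: [0.686, 0.173, -0.174, -0.685]
wrist_force: [-0.4, -0.3, -0.4]
opening: 0.0
tcp unit rel pivot [38.9 53.9] [564.8 121.7  88.2] F [-0.4 -0.3 -0.4]
shift/0.1m [-0.028  0.122  0.024]
turn/0.5 [-0.     0.003 -0.002]
```

View pics/s11.png

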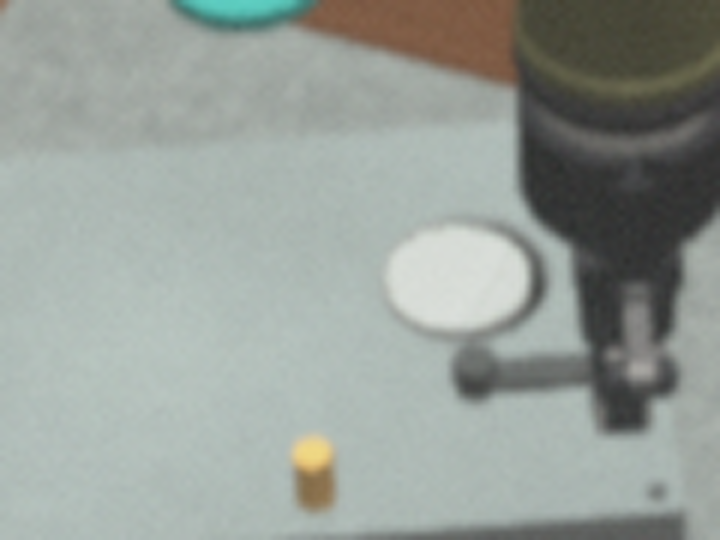

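```bash
python3 -m inch '[[0,0.04,0,0,0,0,1],[0,0.08,0.01,0,0,0,1],[0,0.11,0.02,0,0,0,1],[0,0.12,0.02,0,0,0,1],[0,0.12,0.02,0,0,0,1]]'
python3 - <<'E'
from h import *
kfix()
plan(kp(90,gap=0,z=76),UY)
E
```

```text
t: 13.6
tcp_pos: [564.1, 123.3, 77.0]
tool_rot: [-0.686, -0.173, 0.173, 0.686]
wrist_force: [0.3, -0.4, 0.2]
opening: 0.0
tcp unit rel pivot [39.  55.7] [564.1 123.3  77. ] F [ 0.3 -0.4  0.2]
shift/0.1m [-0.175  0.01   0.004]
turn/0.5 [-0.     0.002 -0.001]
```

```bash
python3 -m inch '[[-0.05,0.01,0,0,0,0,1],[-0.1,0.01,0,0,0,0,1],[-0.15,0.01,0,0,0,0,1],[-0.2,0.01,0.01,0,0,0,1],[-0.25,0.01,0.01,0,0,0,1]]'
python3 -m inch '[[-0.04,0,0,0,0,0,1],[-0.08,0,-0.01,0,0,0,1],[-0.12,0,-0.02,0,0,0,1],[-0.155,0,-0.03,0,0,0,1],[-0.19,0,-0.045,0,0,0,1]]'
python3 - <<'E'
from h import *
kfix()
seeScene("s12")
E
```

```text
t: 14.02
tcp_pos: [541.6, 112.0, 76.6]
tool_rot: [0.686, 0.174, -0.173, -0.685]
wrist_force: [1.3, -0.4, -1.1]
opening: -0.1
t: 14.43
tcp_pos: [526.9, 99.4, 76.4]
tool_rot: [-0.685, -0.173, 0.173, 0.686]
wrist_force: [0.3, 1.6, 0.7]
opening: 0.4
tcp unit rel pivot [-5.1 52.2] [526.9  99.4  76.4] F [0.3 1.6 0.7]
```

View pics/s12.png

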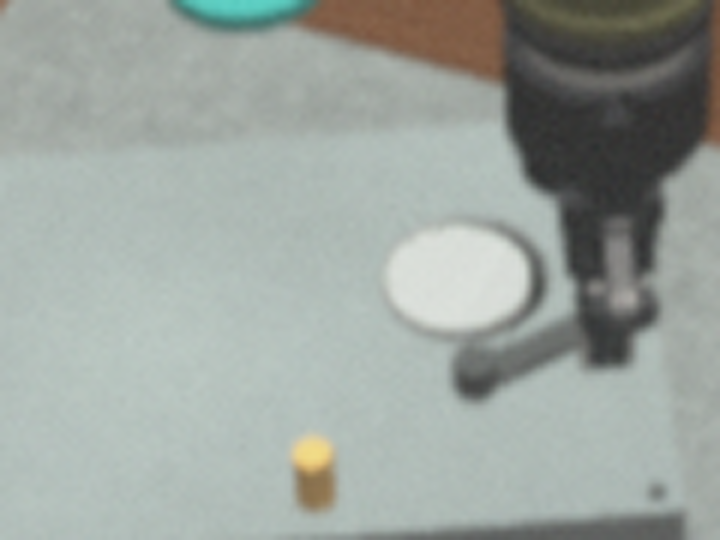

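The keeper is swinging. I'll keep following the arc.

```bash
python3 -m inch '[[-0.035,0,-0.02,0,0,0,1],[-0.07,0,-0.04,0,0,0,1],[-0.1,0,-0.067,0,0,0,1],[-0.13,0,-0.095,0,0,0,1],[-0.155,0,-0.125,0,0,0,1]]'
python3 -m inch '[[-0.02,0,-0.03,0,0,0,1],[-0.045,0,-0.065,0,0,0,1],[-0.06,0,-0.1,0,0,0,1],[-0.07,0,-0.125,0,0,0,1],[-0.08,0,-0.15,0,0,0,1]]'
python3 - <<'E'
from h import *
kfix()
seeScene("s13")
E
```

```text
t: 14.9
tcp_pos: [518.8, 80.8, 76.1]
tool_rot: [-0.685, -0.173, 0.174, 0.686]
wrist_force: [-0.2, 3.1, 0.2]
opening: 0.2
t: 15.32
tcp_pos: [519.3, 63.2, 76.1]
tool_rot: [0.686, 0.173, -0.173, -0.686]
wrist_force: [-1.0, 1.4, 0.7]
opening: -0.1
tcp unit rel pivot [-28.9  24. ] [519.3  63.2  76.1] F [-1.   1.4  0.7]
```

View pics/s13.png

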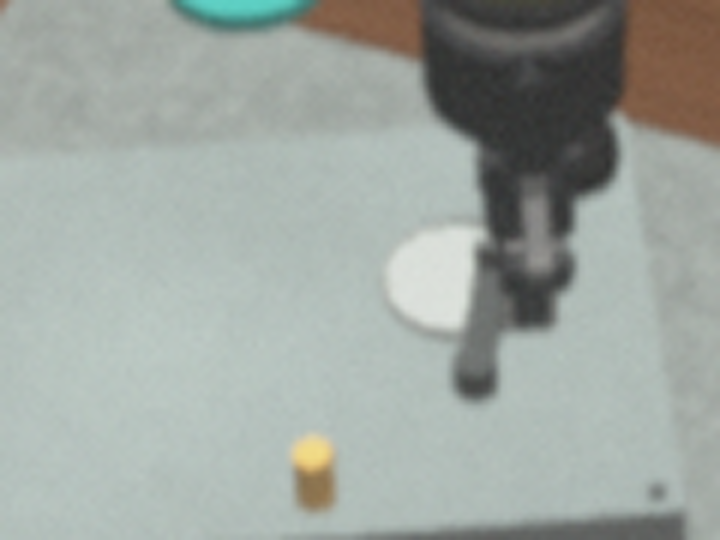

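```bash
python3 -m inch '[[0,0,-0.01,0,0,0,1],[-0.01,0,-0.02,0,0,0,1],[-0.01,0,-0.03,0,0,0,1],[-0.015,0,-0.045,0,0,0,1],[-0.015,0,-0.06,0,0,0,1]]'
python3 -m inch '[[0,0,-0.01,0,0,0,1],[0,0,-0.01,0,0,0,1],[0,0,-0.02,0,0,0,1],[0,0,-0.02,0,0,0,1],[0,0,-0.02,0,0,0,1]]'
python3 - <<'E'
from h import *
kfix()
E
```

```text
t: 15.78
tcp_pos: [521.1, 57.9, 76.4]
tool_rot: [0.686, 0.173, -0.173, -0.686]
wrist_force: [-1.2, 1.1, 1.4]
opening: -0.3
t: 16.2
tcp_pos: [521.5, 56.9, 76.3]
tool_rot: [-0.685, -0.173, 0.174, 0.686]
wrist_force: [-3.2, 3.9, 2.8]
opening: 0.1
tcp unit rel pivot [-29.9  17.4] [521.5  56.9  76.3] F [-3.2  3.9  2.8]
```

```bash
python3 -m inch '[[0,0,-0.01,0,0,0,1],[0,0,-0.01,0,0,0,1],[0,0,-0.02,0,0,0,1],[0,0,-0.02,0,0,0,1],[0,0,-0.02,0,0,0,1]]'
python3 - <<'E'
from h import *
kfix()
seeScene("s14")
E
```

```text
t: 16.62
tcp_pos: [521.6, 56.7, 76.2]
tool_rot: [-0.684, -0.173, 0.174, 0.686]
wrist_force: [-6.1, 6.9, 4.1]
opening: 0.1
tcp unit rel pivot [-30.   17.1] [521.6  56.7  76.2] F [-6.1  6.9  4.1]
```

View pics/s14.png

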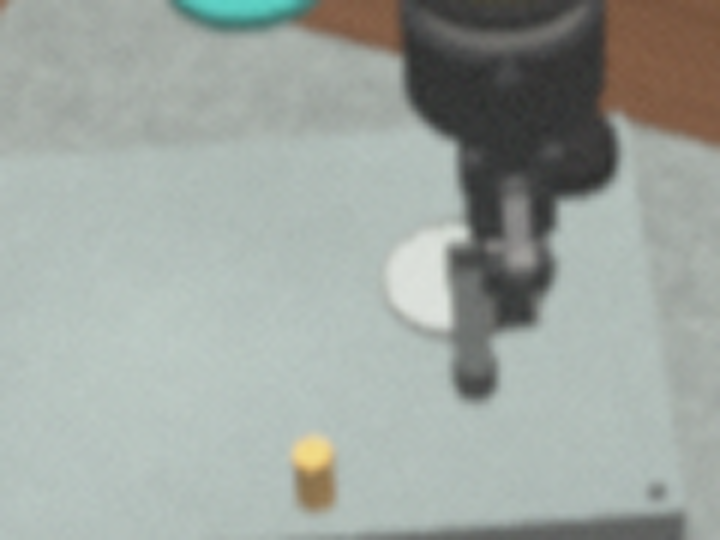

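The force is rising (10 N) with no further motion, so the keeper is at its stop. I'll back straight off, lift and look.

```bash
python3 -m inch '[[0,0,0.05,0,0,0,1],[0,0,0.12,0,0,0,1],[0,-0.15,0.15,0,0,0,1],[0,-0.4,0.15,0,0,0,1],[0,-0.8,0.15,0,0,0,1]]'
python3 -m inch '[[0.1,-0.2,0.2,0,0,0,1],[0.2,-0.4,0.4,0,0,0,1],[0.3,-0.5,0.6,0,0,0,1],[0.4,-0.5,0.8,0,0,0,1],[0.5,-0.5,1,0,0,0,1]]'
python3 -m inch '[[0.1,0,0.2,0,0,0,1],[0.2,0,0.4,0,0,0,1],[0.3,0,0.6,0,0,0,1],[0.3,0,0.8,0,0,0,1],[0.3,0,0.9,0,0,0,1]]'
python3 - <<'E'
from h import *
kfix();seeScene("s15")
a=ctrl.capture("top");cv2.imwrite("pics/t15.png",cv2.resize(a[110:250,220:370],None,fx=4.2,fy=4.2,interpolation=2))
cv2.imwrite("pics/t15f.png",a)
cv2.imwrite("pics/s15f.png",ctrl.capture("scene"))
E
```

```text
t: 17.08
tcp_pos: [513.5, 66.8, 154.0]
tool_rot: [-0.685, -0.171, 0.175, 0.686]
wrist_force: [0.8, -0.1, 0.8]
opening: -0.2
t: 17.5
tcp_pos: [513.6, 179.9, 207.6]
tool_rot: [0.686, 0.174, -0.171, -0.685]
wrist_force: [0.9, 0.2, 0.2]
opening: -0.0
t: 17.92
tcp_pos: [495.1, 275.5, 206.3]
tool_rot: [-0.685, -0.175, 0.174, 0.686]
wrist_force: [-0.1, 0.3, -0.5]
opening: -0.0
tcp unit rel pivot [ 50.5 222.3] [495.1 275.5 206.3] F [-0.1  0.3 -0.5]
```

View pics/s15.png

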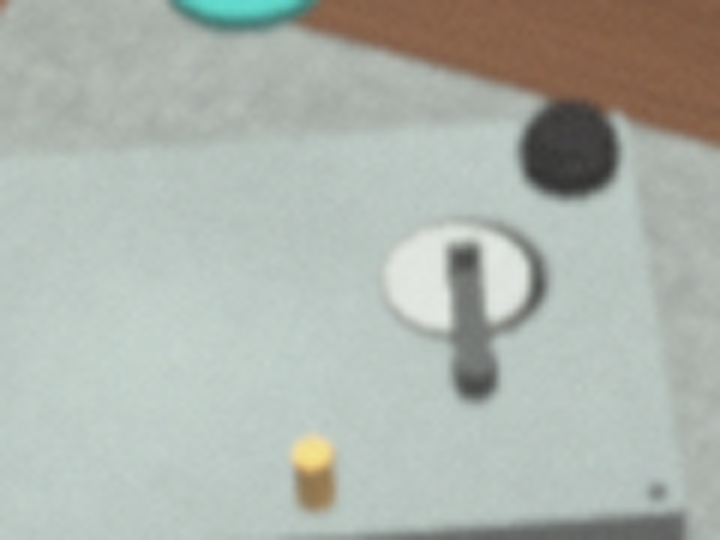

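View pics/t15.png

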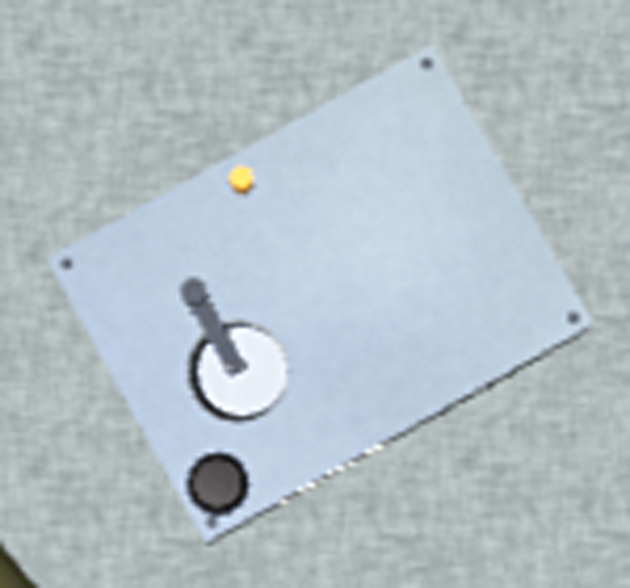

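View pics/s15f.png

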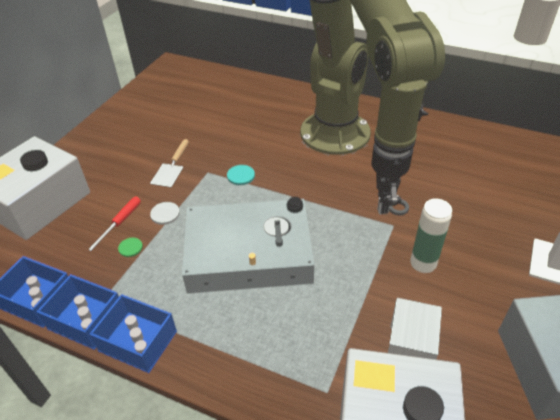

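The keeper lies across the seated disc, from its pivot at (194,292) to its tab at (235,368) in the top crop. The cap and spacer haven't moved and the arm is clear. I'll settle the arm and hand in.

```bash
python3 -m inch '[[0,-0.05,0,0,0,0,1],[0,-0.05,0,0,0,0,1],[0,-0.05,0,0,0,0,1],[0,-0.05,0,0,0,0,1],[0,-0.05,0,0,0,0,1]]'
python3 - <<'E'
from h import *
f=lambda p,z:cast("top",(np.array(p)+.5)/4.2-.5+[220,110],z)[0][:2]
v=f((235,368),90)-f((194,292),87);print("keeper rad",np.arctan2(v@UY,v@UX)%(2*np.pi)-np.radians(70))
print(np.abs(ctrl.read_state()["qd"]).max().round(4)); print(ctrl.job_done())
E
```

```text
t: 18.48
tcp_pos: [496.4, 272.1, 211.3]
tool_rot: [0.686, 0.173, -0.173, -0.686]
wrist_force: [0.7, -0.1, -0.2]
opening: 0.1
keeper rad 1.9001376266660936
0.0031
the job is handed in; nothing more can be done
None
```

The disc is seated in the recess and the keeper is shut across it; I handed the job in at about 18.5 s of the 51 s allowed.

- **Disc:** I pushed it along the deck with two half-open fingertips and never gripped it. It dropped in, and the fingers passed over it at deck height without moving it. The two cameras agree only for a disc top at about 69 mm, which is flush.
- **Keeper:** I swung it round with the closed fingertips until the force rose to about 10 N with no further motion. It measures 1.90 rad in the top view, against the stop at 1.92.
- **Last check:** The cap and spacer stayed where they were, and the bench items I could see looked undisturbed. The arm is still and clear, and the wrist force is near zero.

**Camera disagreement:** The two cameras differed by about 2–4 mm sideways, so I relied on the top view. It puts the disc centre about 3.9 mm from the recess centre, where 3.5 mm is the most a seated disc can have. I put that down to measurement error, with the disc resting against the recess's -y wall. The keeper also swung freely across it, which a raised disc would have blocked.

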